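# Free the clipboard from under the cartons and set it out for the stock count

## Robot

A 7-joint arm with a two-finger parallel gripper is mounted at the origin on the work surface. World frame = base frame: x ahead of the robot, y to its left, z up, the work surface at z = 0. Lengths are in m, angles in degrees, forces in N, time in s.
With the tool pointing down it reaches from about 0.425 to 0.875 m from the base axis. Payload 8.4 kg.
Tool frame: the origin (TCP) lies at the very end of the fingers, on their centre line; the grasp point (between the pads) lies 19 mm behind it (arm.tcp_to_grasp is the distance from the TCP to the grasp point, in m); z points along the fingers, y is the direction in which the jaws open and shut (so a half turn about z gives the same grasp; the last joint's range is limited). The gripper opens to 85 mm and grips with 20 to 120 N. Pads are 22 mm wide; open, the fingers measure 114 mm over their backs; the gripper's body (76 mm by 85 mm) begins 54 mm behind the grasp point. The pads swing forward as they close: fully open they stand 13 mm farther back than shut.
Start: joints at [64.847, 19.091, 2.286, 83.961, -0.768, 76.965, -3.352], TCP at [0.217, -0.613, 0.231] pointing down, gripper open.
Joint ranges: [-147.57, 147.57], [-21.85, 119.76], [-74.77, 79.35], [14.55, 137.4], [-85.83, 265.84], [4.83, 119.75], [-152.11, 152.11]. Speed limits (degrees/s): [127.2, 127.2, 159.86, 159.86, 180, 180, 180].

## Interface

Orientations are given as a 3x3 rotation matrix whose columns are the frame's x, y, z axes.
In Python, from bench import arm gives the robot as it stands. The module is installed in compiled form; this text tells all that it offers.
- The arm moves only by the shell command python3 -m inch 'ROWS' [FORCE]. ROWS is JSON, a list that holds one entry, the list of rows, each a list of 7 numbers: the finger opening in mm, from 0 to 85.4, then the shift along the tool's x, y, z in units of 40 mm (1.0 is 40 mm), then the turn, a rotation vector about the tool's x, y, z in units of 5 degrees (1.0 is 5 degrees). A call has 1 to 10 rows; each row is the pose to reach, as a shift and turn from the pose commanded when the call began, along the tool's axes at that moment; what a row does not reach only later rows make up. A row lasts 1/12 s, in which the tool goes at most 41.7 mm and 7.16 degrees, less where a joint would pass 70% of its speed; a pose out of reach is approached as far as the arm can. A call with a gripper value outside its range is refused whole. The fingers move at their own pace and stop on an object; FORCE is the grip in N (left out, the last holds). Time passes only in rows, so rows that repeat a pose let the fingers close. It gives the time, the measured TCP pose, the force and the opening at its end, in the units of the state.
- arm.observe(): the state, without advancing time (a new reading comes with each control period).
- arm.snapshot(name): name is "scene" or "top"; returns the picture (480x640x3 uint8, red, green, blue); there is no depth.
- arm.camera_info(name): a dict with "camera_matrix" (3x3 intrinsics, pixels), "rvec" (rotation vector, rad) and "tvec" (3), from world to camera coordinates, as OpenCV has them. Camera axes: x right, y down, z forward; pixel columns grow to the right and rows downward; lengths in m; the calibration is good to about 2 mm. A picture is of the moment at which its call begins. camera_info takes no time and is no camera call.
- arm.job_done(): hands the job in, once; it reports no verdict.
Trained networks look in the newest picture that a camera, given by its name, has taken for a name from the list of things; names that differ only in an ending like _2 or _b are one class to them, and where a whole thing is asked for, a point or a joint stands for the part that bears it (a point fixed in the world has none). Each returns a list of dicts, best first, with "score" (0 to 1); they miss things now and then, are a little off and sometimes report something else, mostly with a low value. They report only what shows in the picture. A call takes as long as a camera call. They do not tell look-alikes from the thing itself.
- arm.outline_of(thing, camera): "region" (480x640 bool, what is visible of it).
- arm.spot_point(thing, camera): "location" ([x, y, z] in m, in world coordinates, good to about 4 mm: a listed point, or the origin of a listed thing).
The state is a dict: "t": time; "q": joint angles; "dq": joint speeds; "joint_torque": joint torques, N m; "tool_pos": TCP position; "orientation": TCP orientation; "force": force on the tool from outside, world axes, zero at the start; "wrist_torque": the same for the moment, N m; "gripper_width": opening from 0.0 (shut) to 1.0 (fully open).
Only numpy, scipy, OpenCV 4.12 (cv2) and the standard library are available. Lean on these libraries where they do the work, as an engineer would, in place of code of your own. Each camera call takes 0.05 s, during which the arm holds its last target.

## Task

Slide the clipboard out from under the three stacked cartons through the gap in the steel stop fence, leaving the cartons stacked upright where they stand. Then lay the clipboard flat in the black document tray, paper side up, and finally lay the marker pen flat on the clipboard's paper. Do not lift the cartons off, do not drop things, and leave everything else on the bench alone.

Things in the scene. Friction and masses are not known exactly. Their poses are not given: they have to be found in the camera images.
- clipboard: Brown board with white paper, 200 (x) by 130 (y) by 6 mm, 120 g. Origin: centre of its underside; z up out of the paper. A steel clip block stands on its -x end, centred at x = -82 mm: 22 mm along x, 50 mm along y, from 6 to 31 mm above the underside; pinch it across y by its flat end faces. At the start 80 to 92 mm of this end sticks out of the fence, the rest lies under the lowest carton.
- fence: Fixed grey steel stop: two upright plates 60 mm high, 4 mm thick, 32 mm wide, with a 160 mm gap between them and side walls running 50 mm back. Origin on the bench, mid-gap, at the plates' back faces. x points into the stack; the clipboard leaves along -x through the gap while the plates hold the cartons back. A 3 mm high foot reaches 34 mm out in front of each plate.
- carton_low: Lowest cardboard carton, 130 (x) by 190 (y) by 50 mm high, about 130 g; x as the fence. Origin: centre of its underside. It rests on the clipboard, its front 2 to 5 mm behind the fence plates, and comes down 6 mm onto the bench when the clipboard has gone, tipping back slightly on the way.
- carton_mid: Middle carton, 110 by 150 by 45 mm high, about 90 g, loose on the lowest one. Origin: centre of its underside.
- carton_top: Top carton, 80 by 110 by 40 mm high, about 50 g, loose on the middle one. Origin: centre of its underside.
- tray: Fixed black open document tray, outside 250 (x) by 186 (y) by 25 mm high, walls and floor 5 mm thick. Origin: centre of its underside. The clipboard fits flat inside with its length along the tray's length, either way round.
- tray_in (a point): Centre of the tray's inner floor, 5 mm above the bench; axes as the tray.
- marker: Chunky white marker pen with a black cap, hexagonal barrel 16 mm across flats, 140 mm long along its x axis (cap at -x), 30 g, lying on a flat. Origin: middle of its underside.
- tape_roll: Bystander: roll of brown packing tape lying flat, 84 mm across, 50 mm high. Origin: centre of its underside.
- stapler: Bystander: black stapler, 130 mm long, 44 mm high. Origin: centre of its underside.
Things that resemble listed ones, but are neither listed nor needed, are in the scene too. What is meant by the marker is not pink, and is the smaller of those in its own colour.

How it is judged (in metres and radians):
On the way, in this order (a step that is already met when the one before it is completed fails the run):
1. the clipboard is wholly out in front of the fence, with the three cartons standing upright on one another, down on the bench behind it (x of clipboard in the frame of fence below -0.1 m and angle between each of carton_low, carton_mid, carton_top's own z axis and vertical below 0.08 rad and height (world z) of carton_low below 0.004 m and horizontal distance between carton_low and fence below 0.115 m and horizontal distance between carton_mid and carton_low below 0.035 m and horizontal distance between carton_top and carton_mid below 0.035 m and height (world z) of carton_mid between 0.044 and 0.056 m and height (world z) of carton_top between 0.088 and 0.102 m), for 0.2 s.
2. the clipboard lies flat on the tray's floor, paper up (horizontal distance between clipboard and tray_in below 0.05 m and z of clipboard in the frame of tray_in below 0.005 m and angle between clipboard's own z axis and vertical below 0.05 rad), for 0.2 s.
3. the marker lies flat on the clipboard (all of step 2 and x of marker in the frame of clipboard between -0.06 and 0.1 m and y of marker in the frame of clipboard between -0.065 and 0.065 m and z of marker in the frame of clipboard between 0.003 and 0.011 m and angle between marker's own x axis and vertical between 1.5 and 1.64 rad and contact force between marker and tray below 0.02 N), for 0.2 s.
At the end, for the whole second after the job is handed in: Cartons level (0.08 rad), one on another (centres within 35 mm), the lowest on the bench within 115 mm of the fence origin; clipboard flat on the tray floor, paper up; marker level on the board, clear of the clip, its middle over the board, off the tray; all still and released (all of step 3 and angle between each of carton_low, carton_mid, carton_top's own z axis and vertical below 0.08 rad and height (world z) of carton_low below 0.004 m and horizontal distance between carton_low and fence below 0.115 m and horizontal distance between carton_mid and carton_low below 0.035 m and horizontal distance between carton_top and carton_mid below 0.035 m and height (world z) of carton_mid between 0.044 and 0.056 m and height (world z) of carton_top between 0.088 and 0.102 m and linear speed of each of clipboard, marker, carton_low, carton_mid, carton_top below 0.03 m/s); the robot touches nothing.
It fails at once if a carton topples (leans more than 0.35 rad) (angle between any of carton_low, carton_mid, carton_top's own z axis and vertical above 0.35 rad).
It fails at once if a carton is lifted off (rises more than 25 mm above its starting height) (height (world z) of carton_low above 0.031 m or height (world z) of carton_mid above 0.081 m or height (world z) of carton_top above 0.126 m).
It fails at once if the clipboard or the marker is dropped or thrown (moves faster than 0.9 m/s, as after a fall of 40 mm, with no finger on it) ((linear speed of clipboard above 0.9 m/s and contact force between the fingers and clipboard below 0.01 N) or (linear speed of marker above 0.9 m/s and contact force between the fingers and marker below 0.01 N)).
It fails at once if the tape roll or the stapler is moved more than 30 mm (distance of any of tape_roll, stapler from where it was at the start of the episode above 0.03 m).
It also fails if it takes over 69 s, if anything falls off the work surface, if the arm or the gripper's body presses on something with over 40 N, if the wrist force passes 120 N, or if a joint passes its speed limit or range.

## Working session

There is one attempt and no reset: what is moved stays moved. The work goes in short steps, Python scripts to look and compute and a shell command to move; the robot and the scene stay as the last step left them, time stands still between calls to the robot, and variables do not carry over. Pictures are saved under pics/ and viewed, and the job is handed in when it is done.

```bash
mkdir -p pics; python3 - <<'E'
from bench import arm
import cv2
for n in ("scene","top"):
    im=arm.snapshot(n); cv2.imwrite(f"pics/{n}0.png",im[:,:,::-1])
    print(n,arm.camera_info(n))
    for th in ["clipboard","fence","tray","tray_in","marker","carton_low","carton_mid","carton_top","tape_roll","stapler"]:
        try: print(th,[(round(d["score"],2),[round(float(v),3) for v in d["location"]]) for d in arm.spot_point(th,n)])
        except Exception as e: print(th,e)
print(arm.observe())
E
```

```text
scene {'camera_matrix': array([[533.89720634,   0.        , 319.05075961],
       [  0.        , 533.89720634, 239.01143478],
       [  0.        ,   0.        ,   1.        ]]), 'rvec': array([ 1.82332227,  1.59883357, -0.71403861]), 'tvec': array([-0.04927014, -0.28971233,  1.67172966])}
clipboard [(0.8, [0.488, 0.21, -0.001])]
fence [(0.67, [0.493, 0.199, -0.002]), (0.67, [0.494, 0.262, 0.102]), (0.2, [0.491, 0.272, 0.004])]
tray [(0.7, [0.464, -0.327, 0.001])]
tray_in [(0.92, [0.465, -0.328, 0.004])]
marker [(0.9, [0.229, 0.283, -0.001]), (0.82, [0.707, 0.049, 0.001]), (0.67, [0.848, 0.11, -0.001]), (0.43, [0.495, 0.199, -0.003])]
carton_low [(0.97, [0.494, 0.27, 0.006])]
carton_mid [(0.68, [0.506, 0.269, 0.056])]
carton_top [(0.74, [0.494, 0.264, 0.105])]
tape_roll [(0.55, [0.718, -0.1, -0.002]), (0.44, [0.49, 0.211, 0.001]), (0.37, [0.492, 0.272, 0.004])]
stapler [(0.85, [0.674, -0.27, -0.002])]
top {'camera_matrix': array([[460.1204022 ,   0.        , 316.84675016],
       [  0.        , 460.1204022 , 244.30774077],
       [  0.        ,   0.        ,   1.        ]]), 'rvec': 
[... 618 characters left out ...]
73016, -3.35155459]), 'dq': array([ 0.01197233, -0.00014114, -0.04273458, -0.07733407,  0.07606539,
        0.04561898,  0.03360716]), 'joint_torque': array([ 3.54154747e-05, -6.58321595e+01,  1.36324704e+00, -4.05828309e+01,
        1.65399170e-02,  2.86081864e-03, -3.26829081e-05]), 'tool_pos': array([ 0.2166088 , -0.61280932,  0.23128753]), 'orientation': array([[ 9.42836648e-01,  3.33255238e-01, -2.59999867e-05],
       [ 3.33255239e-01, -9.42836646e-01,  6.20368886e-05],
       [-3.83962221e-06, -6.71552840e-05, -9.99999998e-01]]), 'force': array([-0.12704123, -0.72221421, -0.55191613]), 'wrist_torque': array([-0.06933957, -0.01609724, -0.07648861]), 'gripper_width': 0.9999683443850101}
```

View pics/scene0.png

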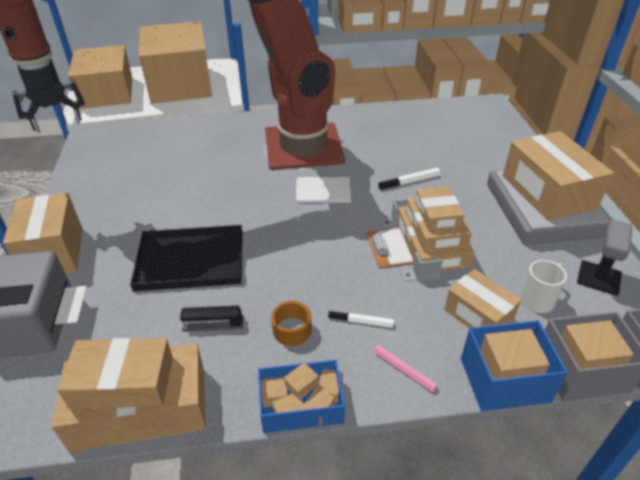

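View pics/top0.png

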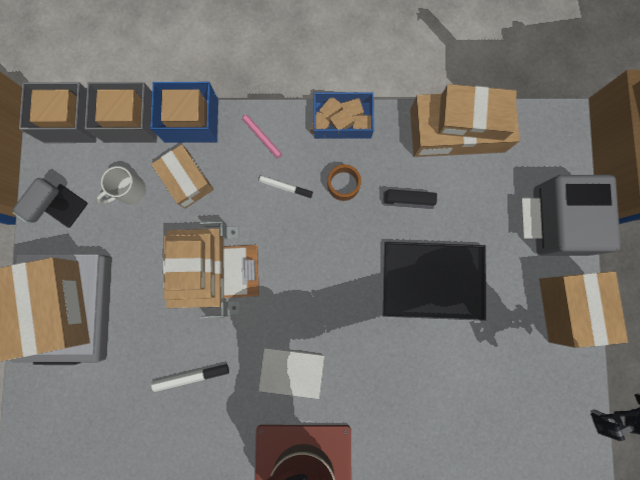

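Three things could be taken for the marker in the top picture: white pen A (285,186), white pen B (190,377) and the pink pen (262,136). I'll measure the two white ones and look at them in a close crop, along with the fence and clip.

```bash
cat > h.py <<'E'
from bench import arm
import cv2, numpy as np
def cam(n):
    c=arm.camera_info(n); R=cv2.Rodrigues(np.array(c["rvec"]))[0]
    return np.array(c["camera_matrix"]),R,np.array(c["tvec"]).reshape(3)
def p2w(n,px,z):
    K,R,t=cam(n); px=np.atleast_2d(px).astype(float)
    d=(np.linalg.inv(K)@np.c_[px,np.ones(len(px))].T).T@R
    c=-R.T@t
    return c+d*((z-c[2])/d[:,2])[:,None]
def w2p(n,P):
    K,R,t=cam(n); q=(K@(R@np.atleast_2d(P).T+t[:,None])).T
    return q[:,:2]/q[:,2:]
E
python3 - <<'E'
from h import *
im=arm.snapshot("top")
for th in ["marker","clipboard","tray"]:
    for d in arm.outline_of(th,"top"):
        m=d["region"].astype(np.uint8); ys,xs=np.nonzero(m)
        r=cv2.minAreaRect(np.c_[xs,ys].astype(np.float32)); z=.01 if th=="marker" else (0.006 if th=="clipboard" else .025)
        b=p2w("top",cv2.boxPoints(r),z)
        print(th,round(d["score"],2),r, b[:,:2].round(3).tolist(), [round(float(np.linalg.norm(b[i]-b[i+1])),3) for i in (0,1)], b.mean(0).round(3))
f=cv2.resize(im[215:325,150:290],None,fx=5,fy=5,interpolation=cv2.INTER_CUBIC); cv2.imwrite("pics/c1.png",f[:,:,::-1])
a=cv2.resize(im[165:205,250:320],None,fx=5,fy=5,interpolation=cv2.INTER_CUBIC);b=cv2.resize(im[360:400,145:235],None,fx=5,fy=5,interpolation=cv2.INTER_CUBIC)
o=np.zeros((400,450,3),np.uint8);o[:200,:350]=a;o[200:]=b;cv2.imwrite("pics/c2.png",o[:,:,::-1])
E
```

```text
marker 0.93 ((285.04998779296875, 186.34999084472656), (54.7073974609375, 7.589465141296387), 18.434946060180664) [[0.723, 0.12], [0.742, 0.114], [0.696, -0.02], [0.677, -0.014]] [0.02, 0.142] [0.709 0.05  0.01 ]
marker 0.86 ((189.72865295410156, 377.3758544921875), (10.391223907470703, 78.33641815185547), 76.4295654296875) [[0.219, 0.377], [0.264, 0.19], [0.24, 0.183], [0.195, 0.37]] [0.192, 0.025] [0.229 0.28  0.01 ]
marker 0.37 ((241.0, 271.0), (33.99999237060547, 51.99999237060547), 0.0) [[0.426, 0.201], [0.557, 0.204], [0.557, 0.117], [0.426, 0.115]] [0.131, 0.086] [0.492 0.159 0.01 ]
clipboard 0.98 ((241.00466918945312, 270.71099853515625), (51.05406188964844, 33.12515640258789), 88.72696685791016) [[0.556, 0.205], [0.558, 0.12], [0.429, 0.115], [0.427, 0.199]] [0.084, 0.129] [0.493 0.16  0.006]
tray 0.91 ((434.5, 280.5), (77.0, 103.0), 90.0) [[0.564, -0.198], [0.564, -0.454], [0.374, -0.447], [0.373, -0.195]] [0.257, 0.19] [ 0.469 -0.323  0.025]
```

View pics/c1.png

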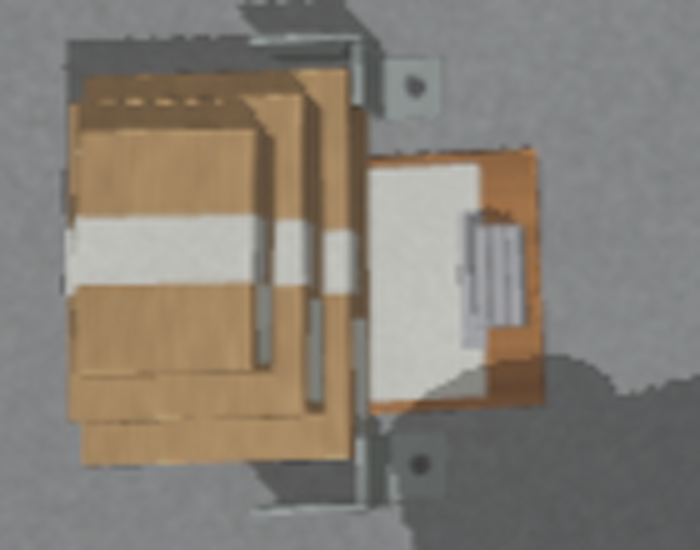

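View pics/c2.png

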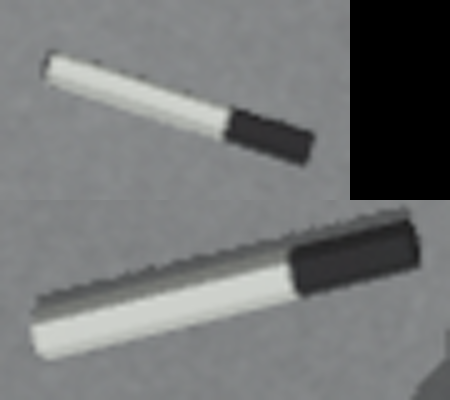

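Pen A (285,186) is 142 mm long and pen B (190,377) is 192 mm. So the marker is A, the smaller white one. The crop shows clip, plates and board as near axis-aligned. Next I'll compute the clip pose, fence direction and tool moves.

```bash
python3 - <<'E'
from h import *
def c1(pts,z,s=5,o=(150,215)): return p2w("top",np.array(pts,float)/s+np.array(o)-0.4,z)
e=c1([(538,150),(544,405)],.006);print("end edge",e.round(4),np.degrees(np.arctan2(*(e[0]-e[1])[[1,0]])))
c=c1([(523,225),(525,325),(472,213),(476,325)],.031);print("clip",c.round(4),c.mean(0))
f=c1([(362,40),(368,508)],.06);print("fence",f.round(4),f.mean(0),np.degrees(np.arctan2(*(f[0]-f[1])[[1,0]])))
b=c1([(372,155),(372,412)],.006);print("sides",b.round(4))
s=c1([(372,155),(538,150)],.006);d=s[0]-s[1];print("side yaw",np.degrees(np.arctan2(d[1],d[0])))
s=c1([(372,412),(544,405)],.006);d=s[0]-s[1];print("side yaw",np.degrees(np.arctan2(d[1],d[0])))
# carton top edges yaw
s=c1([(80,127),(255,127)],.141);print("feet", c1([(440,55),(445,490)],.003).round(4))
E
python3 - <<'E'
import sys;sys.path.insert(0,'.')
from h import *
im=arm.snapshot("scene")
f=cv2.resize(im[175:290,355:485],None,fx=5,fy=5,interpolation=cv2.INTER_CUBIC); cv2.imwrite("pics/c3.png",f[:,:,::-1])
E
```

```text
end edge [[0.5589 0.1199 0.006 ]
 [0.4298 0.1147 0.006 ]] 2.2966139306092925
clip [[0.5186 0.1232 0.031 ]
 [0.469  0.1214 0.031 ]
 [0.5245 0.1487 0.031 ]
 [0.469  0.1456 0.031 ]] [0.49526901 0.13473694 0.031     ]
fence [[0.6068 0.1993 0.06  ]
 [0.3806 0.1908 0.06  ]] [0.4937269  0.19504818 0.06      ] 2.1764810883529373
sides [[0.5562 0.2046 0.006 ]
 [0.4261 0.2013 0.006 ]]
side yaw 91.79305859134375
side yaw 92.43518840582898
feet [[0.6082 0.1715 0.003 ]
 [0.3872 0.1643 0.003 ]]
```

View pics/c3.png

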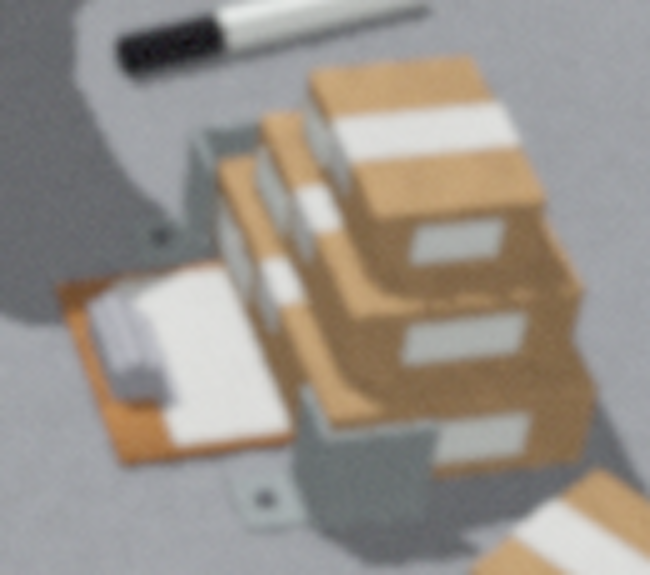

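The scene crop agrees: the clip is clear, and the fence and clipboard yaw is about 92.2°. I'll write a calculator that converts world targets to move units.

```bash
cat > to.py <<'E'
# usage: to.py x y z yaw_of_tool_y(deg)   -> units shift and turn from present pose
import sys; from h import *
from scipy.spatial.transform import Rotation as Rn
x,y,z,a=map(float,sys.argv[1:5]); s=arm.observe(); R=np.array(s["orientation"]);p=np.array(s["tool_pos"])
a=np.radians(a); yy=np.array([np.cos(a),np.sin(a),0]); zz=np.array([0,0,-1.]); T=np.c_[np.cross(yy,zz),yy,zz]
print("t",round(s["t"],2),"p",p.round(4),"shift",(R.T@(np.array([x,y,z])-p)/.04).round(3),"turn",(Rn.from_matrix(R.T@T).as_rotvec(degrees=True)/5).round(3),"q",s["q"].round(1),"F",s["force"].round(1),"w",round(s["gripper_width"],3))
E
python3 to.py 0.5 -0.3 0.23 -34; python3 to.py 0.4937 0.1352 0.15 2.2
```

```text
t 1.35 p [ 0.2166 -0.6128  0.2313] shift [ 9.286 -5.013  0.032] turn [-1.000e-03 -0.000e+00 -7.307e+00] q [64.8 19.1  2.3 84.  -0.8 77.  -3.4] F [ 0.4 -0.1 -0.6] w 1.002
t 1.35 p [ 0.2166 -0.6128  0.2313] shift [ 12.763 -15.323   2.033] turn [-1.0000e-03 -0.0000e+00 -1.4547e+01] q [64.8 19.1  2.3 84.  -0.8 77.  -3.4] F [ 0.4 -0.1 -0.6] w 1.002
```

```bash
python3 -m inch '[[[85,9.3,-5,0,0,0,-7.3],[85,9.3,-5,0,0,0,-7.3],[85,9.3,-5,0,0,0,-7.3],[85,9.3,-5,0,0,0,-7.3],[85,9.3,-5,0,0,0,-7.3],[85,9.3,-5,0,0,0,-7.3],[85,9.3,-5,0,0,0,-7.3],[85,9.3,-5,0,0,0,-7.3],[85,9.3,-5,0,0,0,-7.3],[85,9.3,-5,0,0,0,-7.3]]]'; python3 to.py 0.4937 0.1352 0.15 2.2
```

```text
t: 2.18
tool_pos: [0.4979, -0.3028, 0.2317]
orientation: [[0.56, 0.829, 0.0], [0.829, -0.56, -0.0], [-0.0, 0.001, -1.0]]
force: [0.5, -1.2, -0.2]
gripper_width: 0.994
t 2.18 p [ 0.4979 -0.3028  0.2317] shift [ 9.015 -6.22   2.037] turn [ 7.000e-03  3.000e-03 -7.249e+00] q [ 41.3  12.3 -16.7  92.9   3.6  75.3 -10. ] F [ 0.5 -1.2 -0.2] w 0.994
```

```bash
python3 -m inch '[[[85,9.02,-6.22,2.04,0,0,-7.25],[85,9.02,-6.22,2.04,0,0,-7.25],[85,9.02,-6.22,2.04,0,0,-7.25],[85,9.02,-6.22,2.04,0,0,-7.25],[85,9.02,-6.22,2.04,0,0,-7.25],[85,9.02,-6.22,2.04,0,0,-7.25],[85,9.02,-6.22,2.04,0,0,-7.25],[85,9.02,-6.22,2.04,0,0,-7.25],[85,9.02,-6.22,2.04,0,0,-7.25],[85,9.02,-6.22,2.04,0,0,-7.25]]]'; python3 -m inch '[[[85,0,0,0,0,0,0],[85,0,0,0,0,0,0]]]'; python3 to.py 0.4937 0.1352 0.15 2.2
```

```text
t: 3.02
tool_pos: [0.4926, 0.1069, 0.1552]
orientation: [[-0.038, 0.999, 0.001], [0.999, 0.038, -0.0], [-0.0, 0.001, -1.0]]
force: [0.7, -0.7, -0.7]
gripper_width: 0.998
t: 3.18
tool_pos: [0.4923, 0.1079, 0.1549]
orientation: [[-0.044, 0.999, -0.0], [0.999, 0.044, 0.001], [0.001, -0.0, -1.0]]
force: [-0.2, -1.3, -0.2]
gripper_width: 0.999
t 3.18 p [0.4923 0.1079 0.1549] shift [0.681 0.065 0.123] turn [-0.004 -0.008  0.063] q [ 18.3   8.5 -38.2 108.    5.7  65.5 -19.5] F [-0.2 -1.3 -0.2] w 0.999
```

```bash
python3 -m inch '[[[85,0.68,0.06,0.5,0,0,0.06],[85,0.68,0.06,1.1,0,0,0.06],[85,0.68,0.06,1.7,0,0,0.06],[85,0.68,0.06,2.3,0,0,0.06],[85,0.68,0.06,2.6,0,0,0.06],[85,0.68,0.06,2.6,0,0,0.06]]]'; python3 to.py 0.4937 0.1352 0.011 2.2
python3 - <<'E'
import sys;sys.path.insert(0,'.')
from h import *
im=arm.snapshot("scene");f=cv2.resize(im[150:290,335:485],None,fx=4,fy=4,interpolation=cv2.INTER_CUBIC)
im=arm.snapshot("top");g=cv2.resize(im[200:340,150:290],None,fx=4,fy=4,interpolation=cv2.INTER_CUBIC)
cv2.imwrite("pics/c4.png",cv2.resize(np.hstack([f,g]),(800,386))[:,:,::-1])
E
```

```text
t: 3.68
tool_pos: [0.4929, 0.1306, 0.0488]
orientation: [[-0.032, 0.999, -0.004], [0.999, 0.032, -0.001], [-0.001, -0.004, -1.0]]
force: [-1.2, -0.3, -0.0]
gripper_width: 0.992
t 3.68 p [0.4929 0.1306 0.0488] shift [0.115 0.027 0.945] turn [-0.047  0.01  -0.076] q [ 13.5  17.4 -37.5 112.8  13.   54.2 -28.6] F [-1.2 -0.3 -0. ] w 0.992
```

View pics/c4.png

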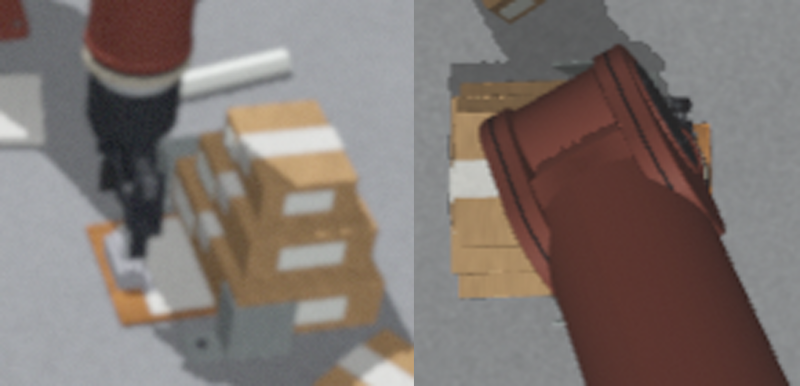

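The gripper straddles the clip and sits clear of the cartons. Now I'll lower it and close.

```bash
python3 -m inch '[[[85,0.1,0.02,0.4,0,0,0],[85,0.1,0.02,0.7,0,0,0],[85,0.1,0.02,0.93,0,0,0],[85,0.1,0.02,0.93,0,0,0],[85,0.1,0.02,0.93,0,0,0]]]'; python3 to.py 0.4937 0.1352 0.011 2.2
```

```text
t: 4.2
tool_pos: [0.4948, 0.1362, 0.0139]
orientation: [[-0.033, 0.999, -0.001], [0.999, 0.033, -0.0], [-0.0, -0.001, -1.0]]
force: [0.2, -0.1, -0.0]
gripper_width: 0.998
t 4.2 p [0.4948 0.1362 0.0139] shift [-0.025 -0.028  0.073] turn [-0.008  0.001 -0.057] q [ 11.7  20.7 -36.5 113.9  15.9  50.3 -31.4] F [ 0.2 -0.1 -0. ] w 0.998
```

```bash
python3 -m inch '[[[45,0,-0.02,0.05,0,0,-0.06],[45,0,-0.02,0.05,0,0,-0.06],[45,0,-0.02,0.05,0,0,-0.06],[45,0,-0.02,0.05,0,0,-0.06],[45,0,-0.02,0.05,0,0,-0.06],[40,0,-0.02,0.05,0,0,-0.06],[40,0,-0.02,0.05,0,0,-0.06],[40,0,-0.02,0.05,0,0,-0.06]]]' 80; python3 to.py 0.4937 0.1352 0.011 2.2
```

```text
t: 4.87
tool_pos: [0.4945, 0.1364, 0.0128]
orientation: [[-0.039, 0.999, 0.001], [0.999, 0.039, -0.0], [-0.0, 0.001, -1.0]]
force: [-2.2, -1.5, 8.6]
gripper_width: 0.564
t 4.87 p [0.4945 0.1364 0.0128] shift [-0.03  -0.02   0.045] turn [0.009 0.004 0.007] q [ 11.7  20.8 -36.6 114.   16.   50.1 -31.2] F [-2.2 -1.5  8.6] w 0.564
```

```bash
python3 -m inch '[[[40,-0.05,0,-0.03,0,0,0],[40,-0.12,0,-0.03,0,0,0],[40,-0.2,0,-0.03,0,0,0],[40,-0.3,0,-0.03,0,0,0],[40,-0.4,0,-0.03,0,0,0],[40,-0.5,0,-0.03,0,0,0],[40,-0.6,0,-0.03,0,0,0],[40,-0.7,0,-0.03,0,0,0],[40,-0.8,0,-0.03,0,0,0],[40,-0.9,0,-0.03,0,0,0]]]'; python3 to.py 0.4995 0.0052 0.0128 2.2
python3 - <<'E'
import sys;sys.path.insert(0,'.')
from h import *
im=arm.snapshot("scene");f=cv2.resize(im[150:290,335:485],None,fx=4,fy=4,interpolation=cv2.INTER_CUBIC)
cv2.imwrite("pics/c5.png",f[:,:,::-1])
E
```

```text
t: 5.7
tool_pos: [0.4955, 0.1001, 0.0131]
orientation: [[-0.039, 0.999, 0.0], [0.999, 0.039, 0.0], [0.0, 0.0, -1.0]]
force: [0.1, 2.4, -1.4]
gripper_width: 0.564
t 5.7 p [0.4955 0.1001 0.0131] shift [-2.374  0.008  0.006] turn [ 0.    -0.002  0.003] q [ 15.4  19.8 -36.  115.   15.1  49.8 -26.7] F [ 0.1  2.4 -1.4] w 0.564
```

View pics/c5.png

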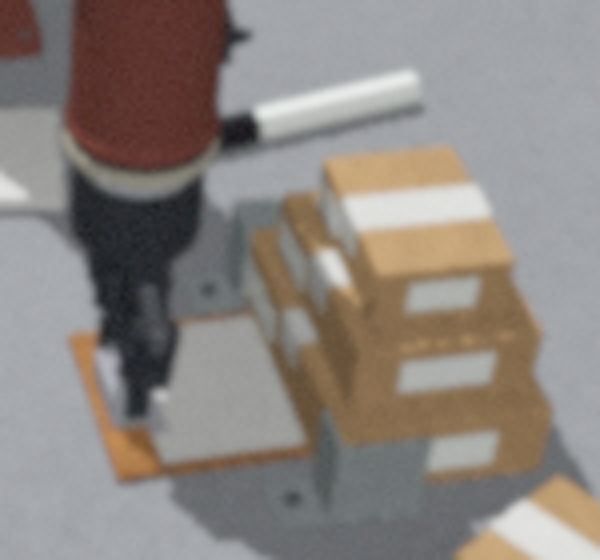

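The board is sliding and the stack is held by the plates. I'll keep pulling.

```bash
python3 -m inch '[[[40,-0.1,0,0,0,0,0],[40,-0.2,0,0,0,0,0],[40,-0.3,0,0,0,0,0],[40,-0.4,0,0,0,0,0],[40,-0.5,0,0,0,0,0],[40,-0.6,0,0,0,0,0],[40,-0.7,0,0,0,0,0],[40,-0.8,0,0,0,0,0],[40,-0.9,0,0,0,0,0],[40,-1.0,0,0,0,0,0]]]'; python3 to.py 0.4995 0.0052 0.0128 2.2
python3 - <<'E'
import sys;sys.path.insert(0,'.')
from h import *
im=arm.snapshot("scene");f=cv2.resize(im[150:290,335:485],None,fx=4,fy=4,interpolation=cv2.INTER_CUBIC)
cv2.imwrite("pics/c6.png",f[:,:,::-1])
E
```

```text
t: 6.58
tool_pos: [0.497, 0.0603, 0.0131]
orientation: [[-0.039, 0.999, 0.0], [0.999, 0.039, 0.0], [0.0, 0.0, -1.0]]
force: [-0.2, 3.8, -1.2]
gripper_width: 0.56
t 6.58 p [0.497  0.0603 0.0131] shift [-1.379  0.008  0.006] turn [ 0.    -0.004  0.005] q [ 19.3  19.1 -35.2 115.7  14.4  49.4 -21.6] F [-0.2  3.8 -1.2] w 0.56
```

View pics/c6.png

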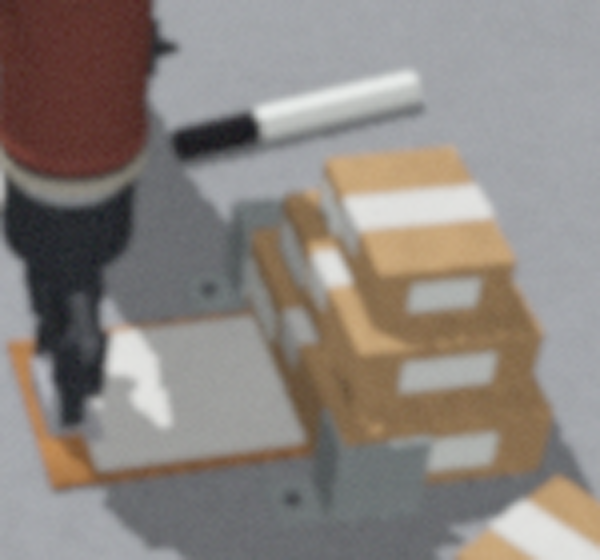

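```bash
python3 -m inch '[[[40,-0.1,0,0,0,0,0],[40,-0.2,0,0,0,0,0],[40,-0.3,0,0,0,0,0],[40,-0.4,0,0,0,0,0],[40,-0.5,0,0,0,0,0],[40,-0.6,0,0,0,0,0],[40,-0.7,0,0,0,0,0],[40,-0.8,0,0,0,0,0],[40,-0.9,0,0,0,0,0],[40,-1.0,0,0,0,0,0]]]'; python3 to.py 0.4995 0.0052 0.0128 2.2
python3 - <<'E'
import sys;sys.path.insert(0,'.')
from h import *
im=arm.snapshot("scene");f=cv2.resize(im[150:290,335:485],None,fx=4,fy=4,interpolation=cv2.INTER_CUBIC)
cv2.imwrite("pics/c7.png",f[:,:,::-1])
E
```

```text
t: 7.47
tool_pos: [0.4986, 0.02, 0.0131]
orientation: [[-0.039, 0.999, -0.0], [0.999, 0.039, -0.0], [-0.0, -0.0, -1.0]]
force: [0.1, 0.9, -0.9]
gripper_width: 0.563
t 7.47 p [0.4986 0.02   0.0131] shift [-0.372  0.008  0.006] turn [-0.001  0.     0.002] q [ 23.1  18.8 -34.3 115.9  13.8  49.3 -16.6] F [ 0.1  0.9 -0.9] w 0.563
```

View pics/c7.png

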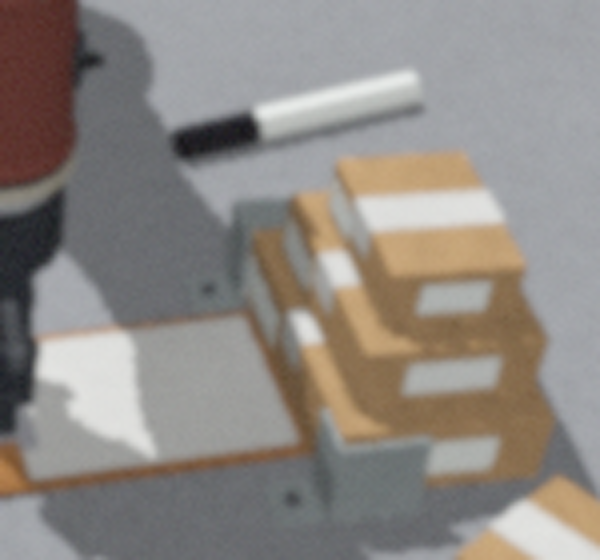

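The stack has tipped back slightly, as expected. The last 30 mm is next.

```bash
python3 -m inch '[[[40,-0.08,0,0,0,0,0],[40,-0.16,0,0,0,0,0],[40,-0.24,0,0,0,0,0],[40,-0.32,0,0,0,0,0],[40,-0.4,0,0,0,0,0],[40,-0.48,0,0,0,0,0],[40,-0.56,0,0,0,0,0],[40,-0.64,0,0,0,0,0],[40,-0.72,0,0,0,0,0],[40,-0.8,0,0,0,0,0]]]';  python3 -m inch '[[[40,-0.1,0,0,0,0,0],[40,-0.2,0,0,0,0,0],[40,-0.2,0,0,0,0,0],[40,-0.2,0,0,0,0,0],[40,-0.2,0,0,0,0,0]]]'
python3 - <<'E'
import sys;sys.path.insert(0,'.')
from h import *
im=arm.snapshot("scene");f=cv2.resize(im[150:290,295:485],None,fx=4,fy=4,interpolation=cv2.INTER_CUBIC)
cv2.imwrite("pics/c8.png",f[:,:,::-1])
for th in ["clipboard","fence","carton_low","carton_mid","carton_top"]:
    print(th,[(round(d["score"],2),[round(float(v),3) for v in d["location"]]) for d in arm.spot_point(th,"scene")[:2]])
E
```

```text
t: 8.35
tool_pos: [0.4998, -0.0118, 0.0131]
orientation: [[-0.039, 0.999, -0.0], [0.999, 0.039, 0.0], [0.0, -0.0, -1.0]]
force: [-0.4, -0.0, -1.2]
gripper_width: 0.563
t: 8.77
tool_pos: [0.5002, -0.0194, 0.0131]
orientation: [[-0.039, 0.999, 0.0], [0.999, 0.039, 0.0], [0.0, 0.0, -1.0]]
force: [-0.5, 0.3, -0.3]
gripper_width: 0.562
clipboard [(0.84, [0.495, 0.059, -0.003])]
fence [(0.58, [0.496, 0.198, -0.0])]
carton_low [(0.88, [0.494, 0.27, 0.001]), (0.52, [0.468, -0.327, 0.002])]
carton_mid [(0.92, [0.502, 0.269, 0.05])]
carton_top [(0.74, [0.493, 0.269, 0.095])]
```

View pics/c8.png

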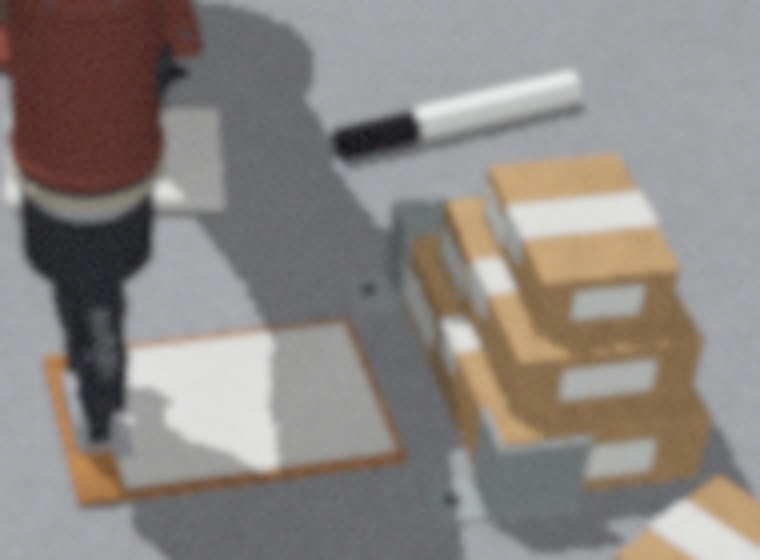

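The cartons are down and level, and the clipboard is out, about 140 mm in front of the fence. Now the tray pose.

```bash
python3 - <<'E'
from h import *
im=arm.snapshot("top"); f=cv2.resize(im[225:335,370:500],None,fx=6,fy=5,interpolation=cv2.INTER_CUBIC); 
cv2.imwrite("pics/t1.png",f[:,:,::-1])
print(p2w("top",[(384,242.5),(485,243.5),(485.5,319.5),(384,318)],.025).round(4))
print([(d["score"],d["location"]) for d in arm.spot_point("tray_in","top")])
E
python3 to.py 0.468 -0.408 0.06 1
```

```text
[[ 0.5623 -0.2     0.025 ]
 [ 0.5601 -0.4515  0.025 ]
 [ 0.3728 -0.4455  0.025 ]
 [ 0.3758 -0.1974  0.025 ]]
[(0.63, [0.4673, -0.3236, 0.0077])]
t 9.17 p [ 0.5001 -0.0193  0.0131] shift [-9.678 -1.181 -1.174] turn [-0.    -0.001  0.246] q [ 26.7  18.7 -33.2 115.8  13.4  49.2 -11.7] F [ 0.1 -0.3 -0.7] w 0.561
```

View pics/t1.png

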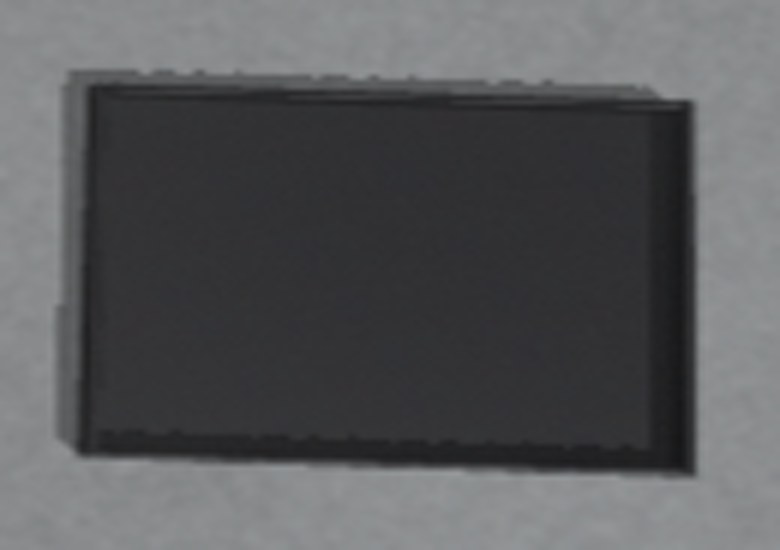

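```bash
python3 -m inch '[[[40,-0.1,0,-0.3,0,0,0],[40,-0.3,0,-0.7,0,0,0],[40,-0.6,0,-1.1,0,0,0],[40,-0.9,-0.1,-1.4,0,0,0.1],[40,-1.2,-0.15,-1.4,0,0,0.1],[40,-1.5,-0.2,-1.4,0,0,0.1],[40,-1.9,-0.3,-1.4,0,0,0.2],[40,-2.3,-0.4,-1.4,0,0,0.2],[40,-2.7,-0.4,-1.4,0,0,0.2],[40,-3.1,-0.4,-1.4,0,0,0.2]]]' 100; python3 to.py 0.468 -0.405 0.07 -0.5
```

```text
t: 10.0
tool_pos: [0.4888, -0.1452, 0.0701]
orientation: [[-0.021, 1.0, 0.0], [1.0, 0.021, -0.0], [-0.0, 0.0, -1.0]]
force: [0.1, -0.3, -1.1]
gripper_width: 0.559
t 10.0 p [ 0.4888 -0.1452  0.0701] shift [-6.484e+00 -6.570e-01  4.000e-03] turn [0.005 0.004 0.343] q [ 38.7  14.1 -30.1 112.4   8.5  55.6   5.7] F [ 0.1 -0.3 -1.1] w 0.559
```

```bash
python3 - <<'E'
from h import *
im=arm.snapshot("scene"); cv2.imwrite("pics/s2.png",im[:,:,::-1])
E
```

```text
(no output)
```

View pics/s2.png

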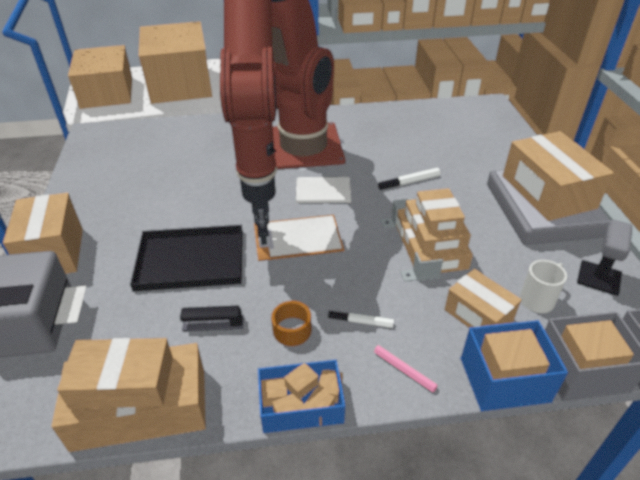

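The clipboard is held level, so I'll carry it to the tray.

```bash
python3 -m inch '[[[40,-0.5,-0.05,0,0,0,0],[40,-1.1,-0.1,0,0,0,0.05],[40,-1.8,-0.2,0,0,0,0.1],[40,-2.5,-0.3,0,0,0,0.15],[40,-3.2,-0.4,0,0,0,0.2],[40,-3.9,-0.5,0,0,0,0.25],[40,-4.6,-0.55,0,0,0,0.3],[40,-5.3,-0.6,0,0,0,0.34],[40,-5.9,-0.65,0,0,0,0.34],[40,-6.3,-0.66,0,0,0,0.34]]]'; python3 -m inch '[[[40,-0.15,0,0,0,0,0],[40,-0.2,0,0,0,0,0],[40,-0.2,0,0,0,0,0],[40,-0.2,0,0,0,0,0]]]'; python3 to.py 0.468 -0.405 0.02 -0.5
python3 - <<'E'
from h import *
im=arm.snapshot("scene");f=cv2.resize(im[180:310,100:290],None,fx=4,fy=4,interpolation=cv2.INTER_CUBIC); cv2.imwrite("pics/s3.png",f[:,:,::-1])
E
```

```text
t: 10.88
tool_pos: [0.4668, -0.3998, 0.0699]
orientation: [[0.011, 1.0, 0.0], [1.0, -0.011, -0.001], [-0.001, 0.0, -1.0]]
force: [-0.8, -0.6, -0.6]
gripper_width: 0.552
t: 11.22
tool_pos: [0.4684, -0.4029, 0.0692]
orientation: [[0.007, 1.0, 0.0], [1.0, -0.007, 0.001], [0.001, 0.0, -1.0]]
force: [0.4, 0.1, -0.8]
gripper_width: 0.553
t 11.22 p [ 0.4684 -0.4029  0.0692] shift [-0.052 -0.009  1.231] turn [ 0.002 -0.01   0.022] q [ 53.7  24.6 -21.3  97.8  10.1  59.6  28.6] F [ 0.4  0.1 -0.8] w 0.553
```

View pics/s3.png

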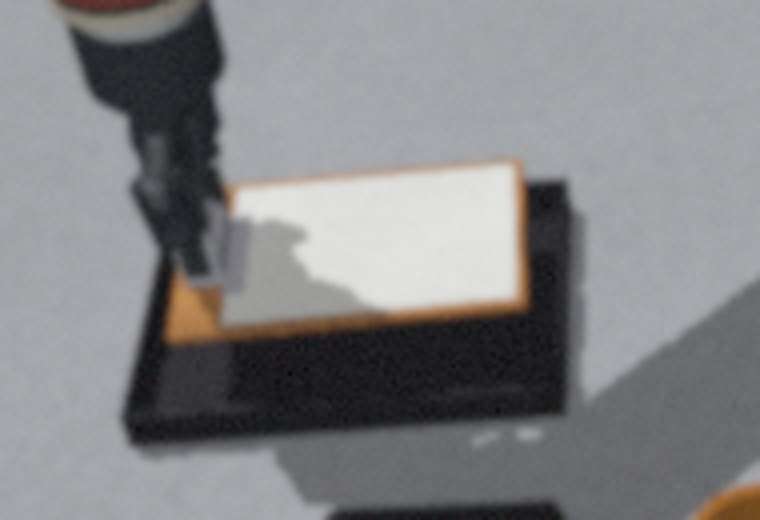

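```bash
python3 -m inch '[[[40,0,0,0.2,0,0,0],[40,0,0,0.4,0,0,0],[40,0,0,0.6,0,0,0],[40,0,0,0.8,0,0,0],[40,0,0,0.95,0,0,0],[40,0,0,1.05,0,0,0],[40,0,0,1.13,0,0,0],[40,0,0,1.2,0,0,0],[40,0,0,1.2,0,0,0],[40,0,0,1.2,0,0,0]]]'; python3 to.py 0.468 -0.405 0.018 -0.5
python3 - <<'E'
from h import *
im=arm.snapshot("scene");f=cv2.resize(im[180:310,100:290],None,fx=4,fy=4,interpolation=cv2.INTER_CUBIC); cv2.imwrite("pics/s4.png",f[:,:,::-1])
E
```

```text
t: 12.1
tool_pos: [0.4679, -0.4046, 0.0211]
orientation: [[0.008, 1.0, 0.0], [1.0, -0.008, -0.0], [-0.0, 0.0, -1.0]]
force: [0.0, 0.1, -0.7]
gripper_width: 0.557
t 12.1 p [ 0.4679 -0.4046  0.0211] shift [-0.011  0.002  0.078] turn [0.001 0.001 0.004] q [ 53.1  27.8 -20.6  99.5  11.6  54.7  27.5] F [ 0.   0.1 -0.7] w 0.557
```

View pics/s4.png

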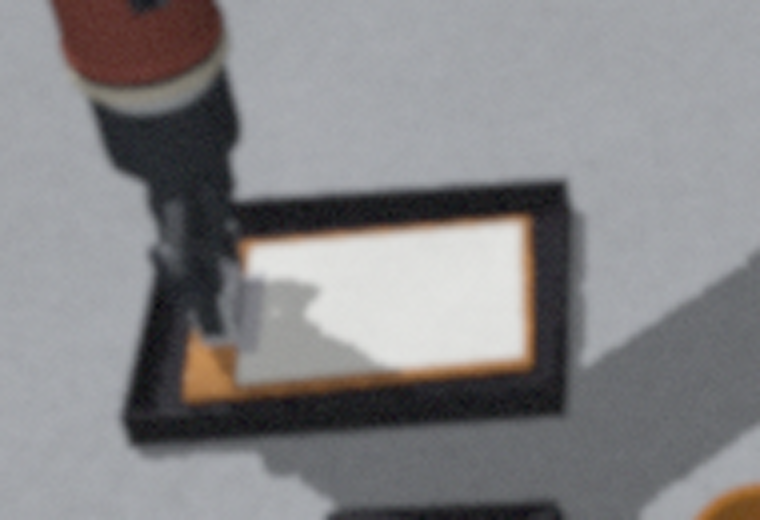

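The board is inside the tray with 2–3 mm still to go. I'll lower until it touches.

```bash
python3 -m inch '[[[40,0,0,0.03,0,0,0],[40,0,0,0.05,0,0,0],[40,0,0,0.07,0,0,0],[40,0,0,0.07,0,0,0]]]'; python3 to.py 0.468 -0.405 0.018 -0.5
```

```text
t: 12.48
tool_pos: [0.4678, -0.4045, 0.0182]
orientation: [[0.009, 1.0, 0.0], [1.0, -0.009, 0.0], [0.0, 0.0, -1.0]]
force: [0.3, -0.0, -0.3]
gripper_width: 0.551
t 12.48 p [ 0.4678 -0.4045  0.0182] shift [-0.012  0.004  0.005] turn [ 0.001 -0.     0.002] q [ 53.1  28.  -20.5  99.6  11.7  54.4  27.4] F [ 0.3 -0.  -0.3] w 0.551
```

```bash
python3 -m inch '[[[40,0,0,0.03,0,0,0],[40,0,0,0.05,0,0,0],[40,0,0,0.05,0,0,0]]]'; python3 to.py 0.468 -0.405 0.018 -0.5
```

```text
t: 12.73
tool_pos: [0.4679, -0.4046, 0.018]
orientation: [[0.008, 1.0, -0.0], [1.0, -0.008, -0.001], [-0.001, -0.0, -1.0]]
force: [-6.7, 4.7, 15.6]
gripper_width: 0.553
t 12.73 p [ 0.4679 -0.4046  0.018 ] shift [-0.01   0.002 -0.001] turn [-0.002  0.006  0.003] q [ 53.   28.1 -20.5  99.6  11.7  54.4  27.4] F [-6.7  4.7 15.6] w 0.553
```

Contact. I'll ease off 1 mm, open and rise.

```bash
python3 -m inch '[[[40,0,0,-0.03,0,0,0],[40,0,0,-0.03,0,0,0],[56,0,0,-0.03,0,0,0],[65,0,0,-0.03,0,0,0],[85,0,0,-0.03,0,0,0],[85,0,0,-0.03,0,0,0],[85,0,0,-0.03,0,0,0],[85,0,0,-0.03,0,0,0]]]';python3 -m inch '[[[85,0,0,-0.2,0,0,0],[85,0,0,-0.5,0,0,0],[85,0,0,-1,0,0,0],[85,0,0,-1.6,0,0,0],[85,0,0,-2.3,0,0,0],[85,0,0,-3,0,0,0],[85,0,0,-3,0,0,0]]]'
python3 - <<'E'
from h import *
im=arm.snapshot("scene");f=cv2.resize(im[180:310,100:290],None,fx=4,fy=4,interpolation=cv2.INTER_CUBIC); cv2.imwrite("pics/s5.png",f[:,:,::-1])
E
python3 to.py 0.6 -0.15 0.13 60;python3 to.py 0.708 0.048 0.13 70
```

```text
t: 13.4
tool_pos: [0.4678, -0.4045, 0.0173]
orientation: [[0.008, 1.0, -0.0], [1.0, -0.008, 0.0], [0.0, -0.0, -1.0]]
force: [0.8, -0.7, -0.5]
gripper_width: 0.994
t: 13.98
tool_pos: [0.4707, -0.4063, 0.1451]
orientation: [[0.008, 1.0, 0.007], [1.0, -0.008, -0.006], [-0.006, 0.008, -1.0]]
force: [0.6, -0.4, 0.1]
gripper_width: 0.994
t 14.03 p [ 0.4698 -0.4058  0.1424] shift [6.423 3.199 0.297] turn [  0.028   0.082 -12.096] q [ 54.4  20.5 -22.   93.9   8.3  66.8  30. ] F [ 0.7  0.3 -0.7] w 0.994
t 14.03 p [ 0.4698 -0.4058  0.1424] shift [11.395  5.858  0.288] turn [  0.022   0.085 -14.096] q [ 54.4  20.5 -22.   93.9   8.3  66.8  30. ] F [ 0.7  0.3 -0.7] w 0.994
```

View pics/s5.png

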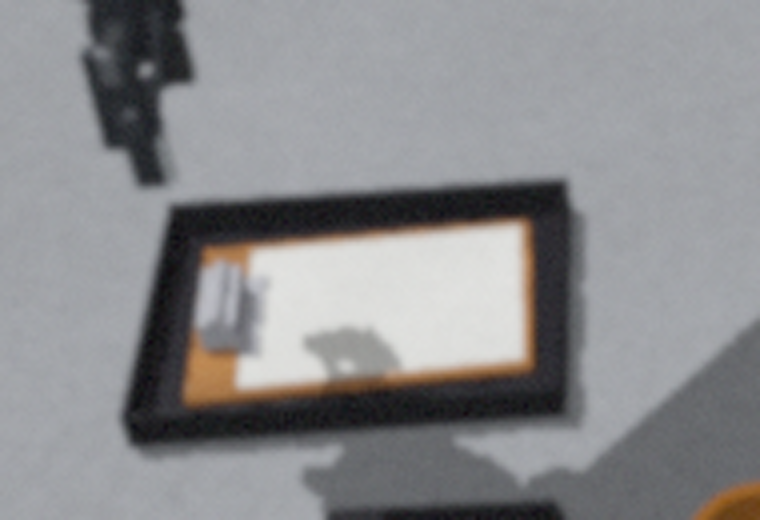

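The clipboard lies flat in the tray and is released. Next is the marker's exact pose.

```bash
python3 - <<'E'
from h import *
im=arm.snapshot("top")
for d in arm.outline_of("marker","top")[:3]:
    ys,xs=np.nonzero(d["region"]); v=cv2.fitLine(np.c_[xs,ys].astype(np.float32),cv2.DIST_L2,0,.01,.01).ravel()
    w=p2w("top",[v[2:],v[2:]+30*v[:2]],.008);dd=w[1]-w[0]
    print(round(d["score"],2),w[0].round(4),np.degrees(np.arctan2(dd[1],dd[0])), xs.min(),xs.max())
w=p2w("top",np.array([(45,65),(310,148)])/5+np.array((250,165))-.4,.009); print(w, w.mean(0), np.degrees(np.arctan2(*(w[0]-w[1])[[1,0]])))
im=arm.snapshot("scene")
for d in arm.outline_of("marker","scene")[:3]:
    ys,xs=np.nonzero(d["region"]); v=cv2.fitLine(np.c_[xs,ys].astype(np.float32),cv2.DIST_L2,0,.01,.01).ravel()
    w=p2w("scene",[v[2:],v[2:]+30*v[:2]],.008);dd=w[1]-w[0]
    print(round(d["score"],2),w[0].round(4),np.degrees(np.arctan2(dd[1],dd[0])))
E
python3 to.py 0.708 0.048 0.13 -18
```

```text
0.82 [0.7095 0.0499 0.008 ] -108.13246460783311 259 311
0.82 [0.2276 0.2852 0.008 ] -76.14677748371226 151 227
0.64 [0.8424 0.1126 0.008 ] -138.76237394116706 243 280
[[ 0.73264266  0.11877547  0.009     ]
 [ 0.68895041 -0.0182742   0.009     ]] [0.71079654 0.05025064 0.009     ] 72.3174077513521
0.82 [0.2231 0.2827 0.008 ] 103.98158438387084
0.8 [0.7087 0.0489 0.008 ] 71.86682784049573
0.57 [0.8444 0.1136 0.008 ] 41.42401379300885
t 14.23 p [ 0.4673 -0.4042  0.1368] shift [11.355  5.921  0.173] turn [-0.013 -0.007  3.503] q [ 54.4  20.8 -21.9  94.2   8.3  66.7  29.9] F [ 0.4 -0.5 -1.3] w 0.997
```

```bash
python3 -m inch '[[[85,5.7,3,0.1,0,0,1.7],[85,5.7,3,0.1,0,0,1.7],[85,5.7,3,0.1,0,0,1.7],[85,5.7,3,0.1,0,0,1.7],[85,5.7,3,0.1,0,0,1.7],[85,5.7,3,0.1,0,0,1.7],[85,8,4.2,0.1,0,0,2.5],[85,10,5.2,0.1,0,0,3.5],[85,11.4,5.94,0.15,0,0,3.5],[85,11.4,5.94,0.15,0,0,3.5]]]' 40;  python3 to.py 0.7093 0.0495 0.06 -18
```

```text
t: 15.07
tool_pos: [0.6632, -0.0361, 0.1315]
orientation: [[0.309, 0.951, -0.002], [0.951, -0.309, 0.0], [-0.0, -0.002, -1.0]]
force: [0.3, -0.6, 0.2]
gripper_width: 0.995
t 15.07 p [ 0.6632 -0.0361  0.1315] shift [2.394 0.437 1.785] turn [-0.019  0.006 -0.004] q [ 19.7  27.1 -27.5  87.3  13.   68.9 -27.9] F [ 0.3 -0.6  0.2] w 0.995
```

```bash
python3 -m inch '[[[60,0.8,0.2,0,0,0,0],[60,1.6,0.3,0.2,0,0,0],[60,2.3,0.44,0.6,0,0,0],[60,2.4,0.44,1,0,0,0],[60,2.4,0.44,1.4,0,0,0],[60,2.4,0.44,1.78,0,0,0],[60,2.4,0.44,1.78,0,0,0],[60,2.4,0.44,1.78,0,0,0]]]';  python3 to.py 0.7093 0.0495 0.005 -18
python3 - <<'E'
from h import *
im=arm.snapshot("scene");f=cv2.resize(im[240:360,300:430],None,fx=3,fy=3,interpolation=cv2.INTER_CUBIC)
im=arm.snapshot("top");g=cv2.resize(im[130:250,230:360],None,fx=3,fy=3,interpolation=cv2.INTER_CUBIC)
cv2.imwrite("pics/m1.png",np.hstack([f,g])[:,:,::-1])
E
```

```text
t: 15.73
tool_pos: [0.7085, 0.0467, 0.0599]
orientation: [[0.31, 0.951, -0.003], [0.951, -0.31, -0.0], [-0.001, -0.003, -1.0]]
force: [0.0, -0.6, 0.4]
gripper_width: 0.705
t 15.73 p [0.7085 0.0467 0.0599] shift [7.400e-02 1.000e-03 1.372e+00] turn [-0.03   0.016 -0.007] q [ 11.1  35.9 -26.8  83.3  16.9  65.  -36.5] F [ 0.  -0.6  0.4] w 0.705
```

View pics/m1.png

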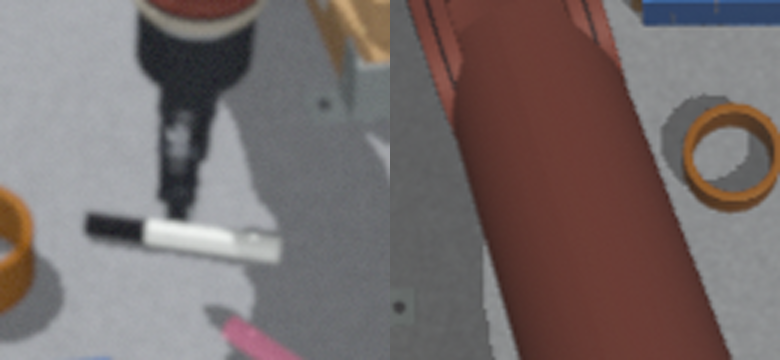

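The jaws straddle the barrel squarely. I'll lower partway, pre-close, then feel for the bench, since the pads swing forward as they close.

```bash
python3 -m inch '[[[40,0.07,0,0.3,0,0,0],[34,0.07,0,0.6,0,0,0],[34,0.07,0,0.9,0,0,0],[34,0.07,0,1.1,0,0,0],[34,0.07,0,1.1,0,0,0],[34,0.07,0,1.1,0,0,0]]]';  python3 to.py 0.7093 0.0495 0.005 -18
```

```text
t: 16.33
tool_pos: [0.7098, 0.0504, 0.0163]
orientation: [[0.309, 0.951, -0.002], [0.951, -0.309, -0.0], [-0.001, -0.002, -1.0]]
force: [-0.6, 0.3, -0.0]
gripper_width: 0.399
t 16.33 p [0.7098 0.0504 0.0163] shift [-0.025 -0.004  0.284] turn [-0.018  0.006  0.004] q [ 10.4  38.5 -26.1  84.7  18.2  61.1 -37.6] F [-0.6  0.3 -0. ] w 0.399
```

```bash
python3 -m inch '[[[32,0,0,0.1,0,0,0],[30,0,0,0.2,0,0,0],[30,0,0,0.26,0,0,0],[30,0,0,0.26,0,0,0],[30,0,0,0.26,0,0,0]]]';  python3 to.py 0.7093 0.0495 0.004 -18
```

```text
t: 16.75
tool_pos: [0.7104, 0.0505, 0.0069]
orientation: [[0.309, 0.951, -0.0], [0.951, -0.309, 0.0], [-0.0, -0.0, -1.0]]
force: [-0.7, 0.3, 1.0]
gripper_width: 0.349
t 16.75 p [0.7104 0.0505 0.0069] shift [-0.032 -0.018  0.073] turn [-0.001  0.     0.003] q [ 10.3  39.1 -25.9  85.   18.5  60.2 -37.8] F [-0.7  0.3  1. ] w 0.349
```

```bash
python3 -m inch '[[[24,0,-0.01,0.04,0,0,0],[20,0,-0.01,0.04,0,0,0],[14,0,-0.01,0.04,0,0,0],[8,0,-0.01,0.04,0,0,0],[8,0,-0.01,0.04,0,0,0],[8,0,-0.01,0.04,0,0,0],[8,0,-0.01,0.04,0,0,0]]]' 40;  python3 to.py 0.7093 0.0495 0.004 -18
```

```text
t: 17.33
tool_pos: [0.7101, 0.0506, 0.0056]
orientation: [[0.309, 0.951, 0.0], [0.951, -0.309, 0.0], [0.0, 0.0, -1.0]]
force: [0.2, 0.6, 1.4]
gripper_width: 0.19
t 17.33 p [0.7101 0.0506 0.0056] shift [-0.034 -0.011  0.039] turn [ 0.002 -0.002  0.004] q [ 10.3  39.1 -25.9  85.1  18.6  60.1 -37.8] F [0.2 0.6 1.4] w 0.19
```

```bash
python3 -m inch '[[[8,0,0,-0.1,0,0,0],[8,0,0,-0.3,0,0,0],[8,0,0,-0.6,0,0,0],[8,0,0,-1,0,0,0],[8,0,0,-1.5,0,0,0],[8,0,0,-2,0,0,0],[8,0,0,-2,0,0,0]]]';  python3 to.py 0.4675 -0.305 0.07 -0.5
python3 - <<'E'
from h import *
im=arm.snapshot("scene");f=cv2.resize(im[220:360,270:450],None,fx=4,fy=4,interpolation=cv2.INTER_CUBIC)
cv2.imwrite("pics/m2.png",f[:,:,::-1])
E
```

```text
t: 17.92
tool_pos: [0.7127, 0.0512, 0.0917]
orientation: [[0.309, 0.951, 0.007], [0.951, -0.309, 0.001], [0.003, 0.007, -1.0]]
force: [1.1, 1.4, 1.3]
gripper_width: 0.189
t 17.92 p [0.7127 0.0512 0.0917] shift [-10.365  -3.083   0.489] turn [ 0.083 -0.023 -3.497] q [ 11.1  34.3 -27.3  81.7  16.3  67.4 -36.3] F [1.1 1.4 1.3] w 0.189
```

View pics/m2.png

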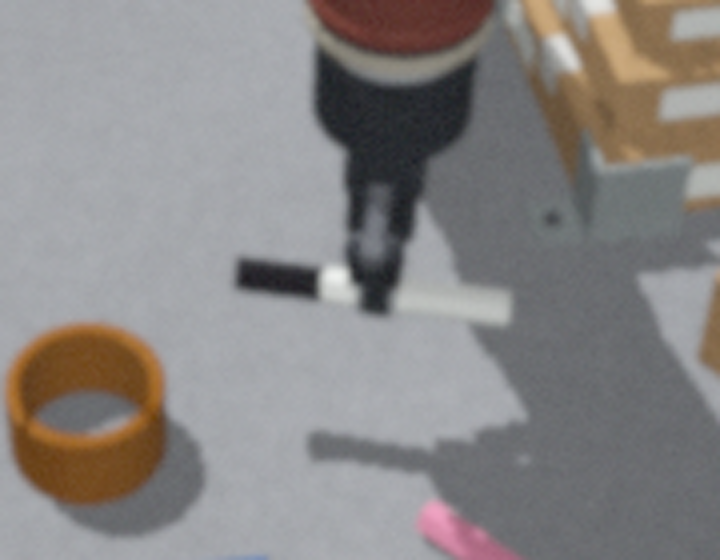

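The marker is gripped at mid-barrel and held level. I'll carry it over to the paper.

```bash
python3 -m inch '[[[8,-0.3,-0.1,0,0,0,-0.1],[8,-0.9,-0.3,0,0,0,-0.3],[8,-1.6,-0.5,0,0,0,-0.6],[8,-2.4,-0.7,0,0,0,-0.9],[8,-3.2,-0.9,0,0,0,-1.2],[8,-4,-1.2,0,0,0,-1.5],[8,-4.8,-1.4,0,0,0,-1.8],[8,-5.6,-1.6,0,0,0,-2.1],[8,-6.4,-1.9,0,0,0,-2.4],[8,-7.1,-2.1,0,0,0,-2.7]]]'; python3 to.py 0.4675 -0.305 0.07 -0.5
```

```text
t: 18.8
tool_pos: [0.5392, -0.196, 0.0845]
orientation: [[0.078, 0.997, -0.002], [0.997, -0.078, -0.0], [-0.0, -0.002, -1.0]]
force: [0.2, -0.6, -0.0]
gripper_width: 0.193
t 18.8 p [ 0.5392 -0.196   0.0845] shift [-2.857 -1.574  0.368] turn [-0.026  0.004 -0.797] q [ 39.4  20.  -28.3 103.   10.9  59.8   2.5] F [ 0.2 -0.6 -0. ] w 0.193
```

```bash
python3 -m inch '[[[8,-0.5,-0.3,0,0,0,-0.1],[8,-1.1,-0.6,0,0,0,-0.3],[8,-1.7,-0.9,0,0,0,-0.5],[8,-2.2,-1.2,0,0,0,-0.6],[8,-2.6,-1.4,0.1,0,0,-0.7],[8,-2.86,-1.57,0.3,0,0,-0.8],[8,-2.86,-1.57,0.5,0,0,-0.8],[8,-2.86,-1.57,0.6,0,0,-0.8],[8,-2.86,-1.57,0.6,0,0,-0.8],[8,-2.86,-1.57,0.6,0,0,-0.8]]]'; python3 to.py 0.4675 -0.305 0.0166 -0.5
python3 - <<'E'
from h import *
im=arm.snapshot("scene");f=cv2.resize(im[160:310,100:290],None,fx=4,fy=4,interpolation=cv2.INTER_CUBIC); cv2.imwrite("pics/m3.png",f[:,:,::-1])
E
```

```text
t: 19.63
tool_pos: [0.4712, -0.3014, 0.061]
orientation: [[0.007, 1.0, -0.0], [1.0, -0.007, 0.001], [0.001, -0.0, -1.0]]
force: [0.1, 0.7, 0.6]
gripper_width: 0.192
t 19.63 p [ 0.4712 -0.3014  0.061 ] shift [-0.093 -0.092  1.111] turn [-0.005 -0.012  0.021] q [ 50.1  19.6 -25.8 106.2  10.1  56.4  19.6] F [0.1 0.7 0.6] w 0.192
```

View pics/m3.png

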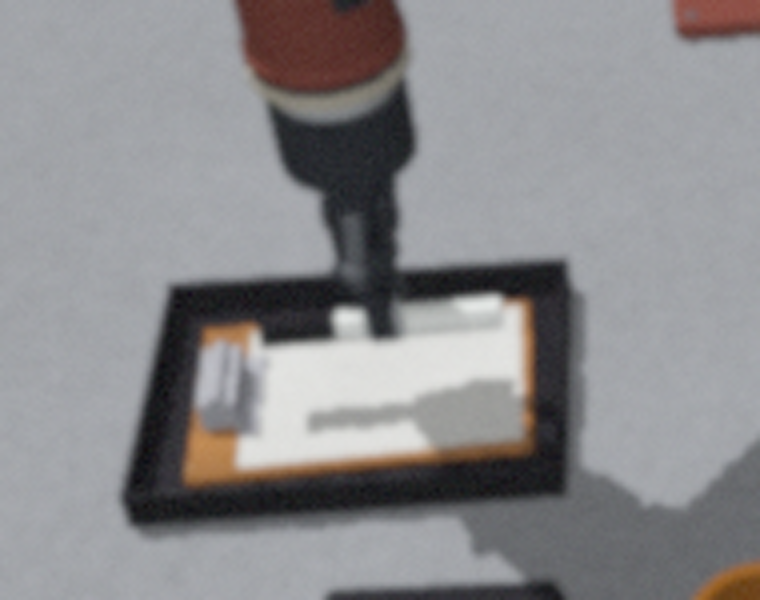

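```bash
python3 -m inch '[[[8,-0.04,-0.08,0.2,0,0,0],[8,-0.04,-0.08,0.4,0,0,0],[8,-0.04,-0.08,0.6,0,0,0],[8,-0.04,-0.08,0.75,0,0,0],[8,-0.04,-0.08,0.88,0,0,0],[8,-0.04,-0.08,0.97,0,0,0],[8,-0.04,-0.08,1.02,0,0,0],[8,-0.04,-0.08,1.05,0,0,0],[8,-0.04,-0.08,1.05,0,0,0],[8,-0.04,-0.08,1.05,0,0,0]]]'; python3 to.py 0.4675 -0.305 0.0166 -0.5
```

```text
t: 20.52
tool_pos: [0.4679, -0.3044, 0.0196]
orientation: [[0.008, 1.0, 0.0], [1.0, -0.008, -0.0], [-0.0, 0.0, -1.0]]
force: [0.5, 0.1, 0.2]
gripper_width: 0.188
t 20.52 p [ 0.4679 -0.3044  0.0196] shift [-0.016 -0.009  0.075] turn [0.003 0.002 0.004] q [ 49.6  22.6 -24.9 108.1  11.9  51.8  18.5] F [0.5 0.1 0.2] w 0.188
```

```bash
python3 -m inch '[[[8,0,0,0.03,0,0,0],[8,0,0,0.05,0,0,0],[8,0,0,0.06,0,0,0],[8,0,0,0.06,0,0,0]]]'; python3 to.py 0.4675 -0.305 0.0166 -0.5
```

```text
t: 20.85
tool_pos: [0.4676, -0.3043, 0.017]
orientation: [[0.008, 1.0, -0.0], [1.0, -0.008, 0.0], [0.0, -0.0, -1.0]]
force: [-0.8, -0.1, -0.9]
gripper_width: 0.189
t 20.85 p [ 0.4676 -0.3043  0.017 ] shift [-0.017 -0.003  0.009] turn [-0.    -0.     0.003] q [ 49.5  22.8 -24.8 108.2  12.   51.6  18.4] F [-0.8 -0.1 -0.9] w 0.189
```

```bash
python3 -m inch '[[[8,0,0,0.02,0,0,0],[8,0,0,0.02,0,0,0],[8,0,0,0.02,0,0,0]]]'; python3 to.py 0.4675 -0.305 0.0166 -0.5
python3 - <<'E'
from h import *
im=arm.snapshot("scene");f=cv2.resize(im[160:310,100:290],None,fx=4,fy=4,interpolation=cv2.INTER_CUBIC); cv2.imwrite("pics/m4.png",f[:,:,::-1])
E
```

```text
t: 21.1
tool_pos: [0.4678, -0.3044, 0.0164]
orientation: [[0.008, 1.0, 0.0], [1.0, -0.008, -0.0], [-0.0, 0.0, -1.0]]
force: [-0.3, 0.1, 3.5]
gripper_width: 0.188
t 21.1 p [ 0.4678 -0.3044  0.0164] shift [-0.016 -0.007 -0.004] turn [0.002 0.002 0.003] q [ 49.5  22.9 -24.8 108.2  12.   51.5  18.4] F [-0.3  0.1  3.5] w 0.188
```

View pics/m4.png

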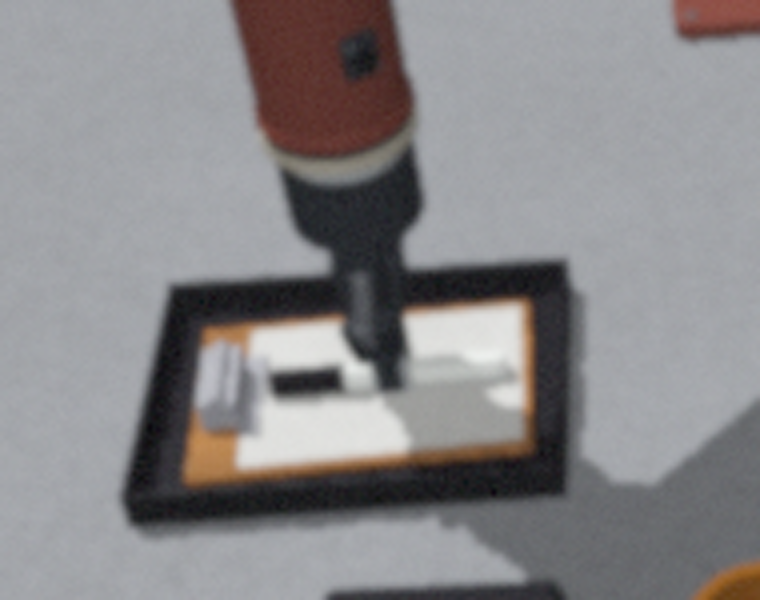

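The marker rests on the paper with 3.5 N of contact. I'll release gently.

```bash
python3 -m inch '[[[14,0,0,0,0,0,0],[17,0,0,0,0,0,0],[20,0,0,0,0,0,0],[24,0,0,0,0,0,0],[32,0,0,0,0,0,0],[40,0,0,0,0,0,0],[40,0,0,0,0,0,0]]]';python3 -m inch '[[[40,0,0,-0.1,0,0,0],[40,0,0,-0.3,0,0,0],[40,0,0,-0.7,0,0,0],[40,0,0,-1.3,0,0,0],[40,0,0,-2,0,0,0],[40,0,0,-2.8,0,0,0],[40,0,0,-3.6,0,0,0],[40,-0.5,0,-4.2,0,0,0],[40,-1,0,-4.2,0,0,0],[40,-1.5,0,-4.2,0,0,0]]]'; python3 -m inch '[[[40,-0.7,0,0,0,0,0],[40,-1.5,0,0,0,0,0],[40,-2.3,0,0,0,0,0],[40,-3.1,0,0,0,0,0],[40,-3.9,0,0,0,0,0],[40,-4.5,0,0,0,0,0],[40,-4.5,0,0,0,0,0],[40,-4.5,0,0,0,0,0]]]'
python3 - <<'E'
from h import *
im=arm.snapshot("scene");cv2.imwrite("pics/f1.png",im[:,:,::-1])
f=cv2.resize(im[160:310,100:290],None,fx=4,fy=4,interpolation=cv2.INTER_CUBIC); cv2.imwrite("pics/f2.png",f[:,:,::-1])
arm.snapshot("top")
for n in ("scene","top"):
  for th in ["clipboard","tray_in","marker","fence","carton_low","carton_mid","carton_top","tape_roll","stapler"]:
    print(n,th,[(round(d["score"],2),[round(float(v),3) for v in d["location"]]) for d in arm.spot_point(th,n)[:3]])
E
```

```text
t: 21.73
tool_pos: [0.4676, -0.3042, 0.016]
orientation: [[0.008, 1.0, -0.0], [1.0, -0.008, 0.0], [0.0, -0.0, -1.0]]
force: [-0.5, -0.9, 0.6]
gripper_width: 0.468
t: 22.57
tool_pos: [0.4682, -0.3655, 0.1875]
orientation: [[0.008, 1.0, 0.004], [1.0, -0.008, -0.003], [-0.003, 0.004, -1.0]]
force: [-0.5, -0.2, -1.4]
gripper_width: 0.468
t: 23.23
tool_pos: [0.4648, -0.5456, 0.1841]
orientation: [[0.011, 1.0, -0.0], [1.0, -0.011, 0.0], [0.0, -0.0, -1.0]]
force: [0.7, -0.3, -0.6]
gripper_width: 0.465
scene clipboard [(0.68, [0.47, -0.329, 0.001])]
scene tray_in []
scene marker [(0.88, [0.465, -0.308, 0.01]), (0.72, [0.844, 0.111, 0.001]), (0.65, [0.229, 0.28, 0.002])]
scene fence [(0.94, [0.495, 0.2, -0.003])]
scene carton_low [(0.66, [0.495, 0.265, -0.001])]
scene carton_mid [(0.82, [0.506, 0.268, 0.048])]
scene carton_top [(0.77, [0.496, 0.266, 0.097])]
scene tape_roll [(0.6, [0.714, -0.1, -0.004])]
scene stapler [(0.9, [0.675, -0.271, 0.002])]
top clipboard [(0.6, [0.465, -0.321, 0.005])]
top tray_in []
top marker [(0.89, [0.227, 0.277, -0.0]), (0.84, [0.841, 0.112, -0.001]), (0.81, [0.468, -0.312, 0.015])]
top fence []
top carton_low []
top carton_mid [(0.69, [0.499, 0.27, 0.049])]
top carton_top [(0.92, [0.498, 0.264, 0.091])]
top tape_roll [(0.55, [0.714, -0.105, 0.003]), (0.38, [0.467, -0.323, 0.002])]
top stapler [(0.78, [0.675, -0.271, 0.0])]
```

View pics/f1.png

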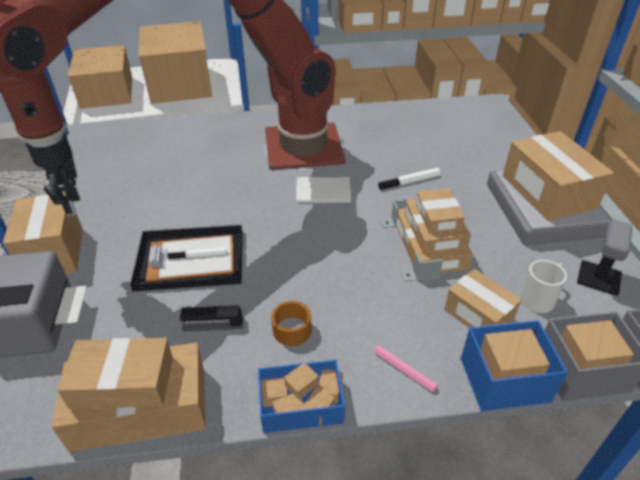

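View pics/f2.png

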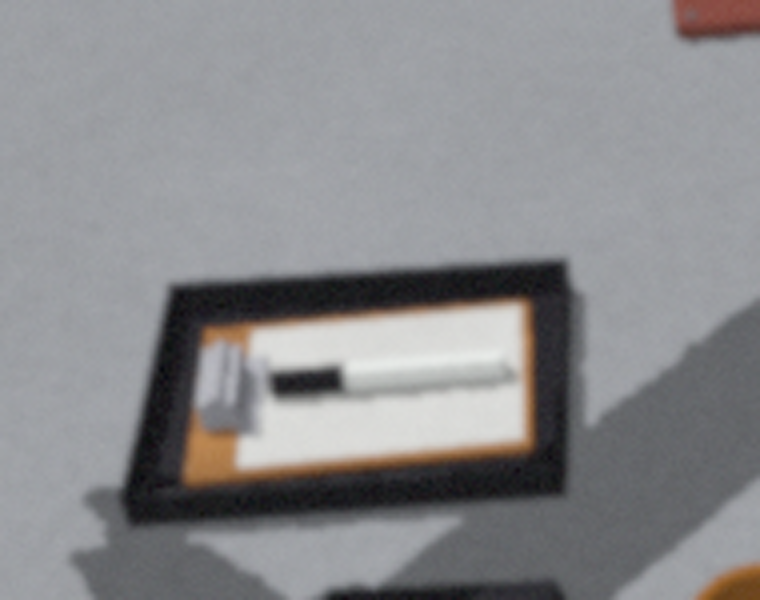

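The marker lies flat on the paper, clear of the clip and the tray. The cartons stand level, and the robot is well clear and touching nothing. Handing in.

```bash
python3 -c "
from bench import arm
print(arm.job_done())"
```

```text
the job is handed in; nothing more can be done
None
```

I finished the job and handed it in at about 24 s of the 69 s allowed; the hand-in gives no verdict, so I don't have a confirmed pass.

- **What I did:** I gripped the clipboard by its clip and pulled it out through the fence gap in slow steps. The stack tipped back slightly and then came down level. I laid the clipboard paper up in the tray, lowering it until it touched, then laid the marker along the paper. The marker is the smaller white pen, 142 mm against 192 mm for the other.
- **Cartons:** In the last pictures they stand upright on one another. The lowest reads at the bench (z about 0) and 65–70 mm from the fence origin. The middle one reads 48–49 mm high and the top one 91–97 mm.
- **Clipboard and marker:** The clipboard is within about 6 mm of the tray centre. The marker is level, about 10–20 mm from the board's middle, clear of the clip and the tray.
- **Rest of the bench:** The tape roll and stapler are within a few mm of their starting readings, and the gripper is released and clear.
- **Checks that failed or disagreed:** In the last pictures the tray-floor point was not detected in either camera, so I used its earlier reading and the tray corners I had measured. The top camera did not find the fence or the lowest carton. The two cameras differ by about 8 mm on the clipboard's position and 6 mm on the top carton's height. The clipboard briefly pressed on the tray floor with about 16 N, and I eased off before opening.

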